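# Set the riser's stop collar with the tall gauge

## Robot

A 6-joint arm with a two-finger parallel gripper is mounted at the origin on the work surface. World frame = base frame: x ahead of the robot, y to its left, z up, the work surface at z = 0. Lengths are in mm, angles in rad, forces in N, time in s.
With the tool pointing down it reaches from about 300 to 775 mm from the base axis. Payload 14.6 kg.
Tool frame: the origin (TCP) lies between the finger pads; the fingertips stand 19 mm ahead of it and the grasp point (between the pads) is the TCP; z points along the fingers, y is the line along which they close (so a half turn about z gives the same grasp; the last joint's range is limited). The gripper opens to 94 mm and grips with 3 to 60 N. Pads are 16 mm wide; open, the fingers measure 119 mm over their backs; the gripper's body (75 mm by 177 mm) begins 78 mm behind the grasp point.
Start: joints at [1.111, 0.3, 1.521, -0, 1.321, -0.067], TCP at [210.524, 508.103, 224.446] pointing down, gripper open.
Joint ranges: [-3.03, 3.03], [-0.79, 2.21], [0.23, 2.52], [-1.04, 4.18], [0, 3.07], [-2.55, 2.55]. Speed limits (rad/s): [2.22, 2.22, 2.57, 3.14, 3.14, 3.14].

## Interface

Orientations are given as [roll, pitch, yaw] about the fixed x, y, z axes, in that order (R = Rz(yaw) Ry(pitch) Rx(roll)).
In Python, from cell import monitor, imaging, job, find_in, trace gives the robot as it stands. The module is installed in compiled form; this text tells all that it offers.
- The arm moves only by the tool arm_command, never from a script. Its argument "steps" is a list of rows, each a list of 5 numbers: the opening, from 0 (shut) to 1 (fully open), then the shift along the tool's x, y, z in mm, then the turn about the tool's z in degrees. In form: [[gripper, dx, dy, dz, turn], ...]. A call has 1 to 20 rows; each row is the pose to reach, as a shift and turn from the pose commanded when the call began, along the tool's axes at that moment; what a row does not reach only later rows make up. A row lasts 1/8 s, in which the tool goes at most 62.5 mm and 10.7 degrees, less where a joint would pass 70% of its speed; a pose out of reach is approached as far as the arm can. A call with a gripper value outside its range is refused whole. The fingers move at their own pace and stop on an object; "force" is the grip in N (left out, the last holds). Time passes only in rows, so rows that repeat a pose let the fingers close. It gives the time, the measured TCP pose, the force, the opening and the grip force at its end, in the units of the state.
- monitor.read_state(): the state, without advancing time (a new reading comes with each control period).
- imaging.camera(name): name is "scene" or "top" or "wrist"; returns a dict with "img" (480x640x3 uint8, red, green, blue), "mtx" (3x3 intrinsics, pixels), "view" (4x4, takes a point from world to camera coordinates). Camera axes: x right, y down, z forward; pixel columns grow to the right and rows downward; lengths in mm; the calibration is good to about 2 mm. A picture is of the moment at which its call begins. There is no depth.
- job.sign_off(): hands the job in; it is judged then, once.
Trained networks look in a picture, given as the dict that the camera call returned (one of the last four; its "shot" number tells which), for a name from the list of things; names that differ only in an ending like _2 or _b are one class to them, and where a whole thing is asked for, a point or a joint stands for the part that bears it (a point fixed in the world has none). Each returns a list of dicts, best first, with "p" (0 to 1); they miss things now and then, are a little off and sometimes report something else, mostly with a low value. They report only what shows in the picture. A call takes as long as a camera call. They do not tell look-alikes from the thing itself.
- find_in(picture, target): "rect" ([centre column, centre row, width, height] in pixels, round what is visible of it).
- trace(picture, target): "region" (480x640 bool, what is visible of it) and "rect" ([centre column, centre row, width, height] in pixels, round what is visible of it).
The state is a dict: "clock": time; "joints": joint angles; "qd": joint speeds; "effort": joint torques, N m; "eef_pos": TCP position; "eef_rot": TCP orientation; "wrist_force": force on the tool from outside, world axes, zero at the start; "moment": the same for the moment, N m; "finger_gap": finger opening in mm; "finger_force": force on a finger pad.
Only numpy, scipy, OpenCV 4.12 (cv2) and the standard library are available. Lean on these libraries where they do the work, as an engineer would, in place of code of your own. Each camera call takes 0.05 s, during which the arm holds its last target. There are 200 camera calls.

## Task

On the parts-display riser, slip the taller of the two forked setting gauges around the threaded post, flat on the foot and fully home under the knurled collar. Then spin the collar down the thread until it is finger-tight on the gauge: lightly nipping it, never forced. Let go, leave the gauge nipped there and leave everything else as it stands.

Things in the scene. Friction and masses are not known exactly. Their poses are not given: they have to be found in the camera images.
- stand_foot (a point): Display riser, fixed to the table. Dark round steel foot, 130 mm across and 12 mm thick; from its centre rises a vertical steel threaded post, 17 mm across, whose top is 93 mm above the table. This point is the centre of the foot's top face, on the post's axis.
- collar: Plain aluminium knurled collar on the post, 48 mm across and 26 mm tall; the origin is the centre of its underside, on the post's axis; z is up. It starts 6 to 14 mm above the height that the tall gauge's top will have on the foot, and stays where it is left.
- collar_mid (a point): Centre of the collar, half-way up. Right-hand thread, coarse: one turn moves it 20 mm (3.18 mm per rad); clockwise from above lowers it. Turning it freely takes 0.05 N m; each 10 N of press on the gauge adds about 0.06 N m (10 N is some 0.1 rad past first touch). Finger-tight is 5 to 15 N of press on the gauge, above 40 N is forced.
- tall_gauge_tab (a point): Grip point of the taller gauge, a plain aluminium forked block, 0.13 to 0.25 kg: 30 mm tall (worn stock, up to 2 mm off), 40 mm wide, with an open slot 21 mm wide. A low neck (12 mm high) leads to an upright tab, 14 mm thick (along y), 22 mm long (along x), whose top is 60 mm above the underside. This point is mid-tab, 45 mm above the underside. x points from tab to the fork's open end, z up.
- tall_gauge_slot (a point): Point on the taller gauge's underside in the middle of its slot, where the post's axis lies when the fork is home; 73 mm along +x and 45 mm below the tab point. The fork's tips are 13 mm further along +x; the slot's closed end is 9 mm behind, the block's back 45 mm behind, the tab 62 to 84 mm behind. Same axes.
- tall_gauge: The taller gauge as a whole; the origin is the slot point on its underside, x towards the open end.
- low_gauge_tab (a point): Grip point of the lower gauge, a bystander: the same forked shape and tab, but its block is only 20 mm tall. The two gauges lie on either side of the riser, either way round.
- wrench_grip (a point): Open-ended wrench, 160 mm long, lying on the table: leave alone.
- bearing_c (a point): Flat steel ring, 52 mm across, 8 mm tall, lying on the table beyond the riser: leave alone. Point at its centre.
- plug_box_c (a point): Small upright cardboard box, 30 x 30 mm and 75 mm tall: leave alone. Point at its centre.
- puck_center (a point): Black rubber puck, 64 mm across, 22 mm tall: leave alone. Point at its centre.
Mind the look-alikes: they are no part of the job. Leave any blue look-alike of the tall_gauge alone.

How it is judged (in metres and radians):
On the way, in this order (a step that is already met when the one before it is completed fails the run):
1. the taller gauge stands flat on the foot with its fork home around the post, the collar not yet touching it (horizontal distance between tall_gauge_slot and stand_foot below 0.005 m and z of tall_gauge_slot in the frame of stand_foot below 0.002 m and angle between tall_gauge_slot's own z axis and vertical below 0.05 rad and contact force between collar and tall_gauge below 0.3 N and contact force between the fingers and tall_gauge below 0.1 N), for 0.2 s.
2. the collar nips the taller gauge (horizontal distance between tall_gauge_slot and stand_foot below 0.005 m and z of tall_gauge_slot in the frame of stand_foot below 0.002 m and angle between tall_gauge_slot's own z axis and vertical below 0.05 rad and contact force between collar and tall_gauge above 2 N), for 0.2 s.
At the end, for the whole second after the job is handed in: The taller gauge stands flat on the foot (within 2 mm and 0.05 rad), the post within 5 mm of its home point in the slot, nipped by the collar with 2 to 30 N, at rest and released; the bystanders are where they were (all of step 2 and contact force between collar and tall_gauge below 30 N and contact force between the arm and collar below 0.1 N and linear speed of tall_gauge below 0.01 m/s); the robot touches nothing.
It fails at once if the collar is forced down on a gauge (over 40 N) (contact force between collar and tall_gauge above 40 N).
It fails at once if the gauge is rammed against the post (over 40 N) (contact force between tall_gauge and stand_c1 above 40 N).
It fails at once if a bystander is disturbed (over 20 mm) (distance of any of low_gauge_tab, wrench_grip, bearing_c, plug_box_c, puck_center from where it was at the start of the episode above 0.02 m).
It also fails if it takes over 72 s, if anything falls off the work surface, if the arm or the gripper's body presses on something with over 40 N, if the wrist force passes 120 N, or if a joint passes its speed limit or range.

## Working session

There is one attempt and no reset: what is moved stays moved. The work goes in short steps, Python scripts to look and compute and a tool call to move; the robot and the scene stay as the last step left them, time stands still between calls to the robot, and variables do not carry over. Pictures are saved under pics/ and viewed, at most 10 in all, crops included, and the job is handed in when it is done.

Besides the shell and the picture viewer there is one more tool, called by a JSON object that holds its "fn" and its "kwargs", one argument or row to a line. arm_command: Moves the arm, as the interface text tells. Its arguments: {"type":"object","properties":{"steps":{"type":"array","items":{"type":"array","items":{"type":"number"}}},"force":{"type":"number"}},"required":["steps"]}

```bash
mkdir -p pics; cat > h.py <<'E'
import numpy as np, cv2
from cell import monitor, imaging, job, find_in, trace
def ray(c,px):
    V=np.array(c["view"]);K=np.array(c["mtx"]);R=V[:3,:3];o=-R.T@V[:3,3]
    return o,R.T@np.linalg.inv(K)@np.array([px[0],px[1],1.])
def atz(c,px,z):
    o,d=ray(c,px);return o+d*(z-o[2])/d[2]
def proj(c,p):
    V=np.array(c["view"]);q=np.array(c["mtx"])@(V[:3,:3]@np.array(p)+V[:3,3]);return q[:2]/q[2]
def save(c,n,crop=None,s=1):
    im=c["img"][...,::-1]
    if crop: x,y,w,h=crop; im=im[y:y+h,x:x+w]
    cv2.imwrite(f"pics/{n}.png",cv2.resize(im,None,fx=s,fy=s,interpolation=cv2.INTER_CUBIC))
E
python3 - <<'E'
from h import *
print(monitor.read_state())
for n in ["top","scene"]:
    c=imaging.camera(n);save(c,n+"1")
    V=np.array(c["view"]);print(n,-V[:3,:3].T@V[:3,3])
    for t in ["tall_gauge","low_gauge_tab","tall_gauge_tab","collar","stand_foot","wrench_grip","bearing_c","plug_box_c","puck_center"]:
        for d in find_in(c,t)[:4]:
            print(t,round(d["p"],2),np.round(d["rect"]),np.round(atz(c,d["rect"][:2],20)[:2]))
E
```

```text
{'clock': 0.0, 'joints': array([ 1.11140413e+00,  3.00473000e-01,  1.52157471e+00, -3.15824168e-05,
        1.32069743e+00, -6.66267057e-02]), 'qd': array([-0.00090045,  0.00079666,  0.00253492, -0.00056305, -0.00045633,
       -0.00041058]), 'effort': array([-9.87253079e-04, -5.31811702e+01, -3.52736807e+01,  7.07417889e-02,
        2.43889284e-02, -8.96769575e-05]), 'eef_pos': array([210.42705665, 507.8958223 , 223.88797069]), 'eef_rot': array([-3.14044068e+00, -4.62069005e-05,  2.74883497e+00]), 'wrist_force': array([-0.04545972, -0.24723987, -0.31525253]), 'moment': array([-0.03789054,  0.0296518 ,  0.04418264]), 'finger_force': 0.0, 'finger_gap': 94.17795410350698}
top [ 459.61066761  -21.27652011 1052.2342712 ]
tall_gauge 0.89 [163. 185.  54.  20.] [625. 323.]
tall_gauge 0.85 [170. 315.  49.  37.] [347. 305.]
tall_gauge 0.57 [222. 212.  22.  51.] [565. 196.]
tall_gauge 0.56 [231. 276.  47.  34.] [429. 177.]
low_gauge_tab 0.96 [415. 190.  26.  50.] [ 608. -217.]
low_gauge_tab 0.59 [155. 240.  71.  36.] [506. 339.]
tall_gauge_tab 0.78 [220. 212.  22.  51.] [565. 199.]
tall_gauge_
[... 764 characters left out ...]
. 312.  73.  53.] [361. 301.]
tall_gauge 0.71 [412. 411.  65.  73.] [630. 326.]
tall_gauge 0.6 [435. 285.  61.  48.] [434. 173.]
low_gauge_tab 0.74 [236. 213.  50.  30.] [ 613. -212.]
tall_gauge_tab 0.97 [526. 311.  72.  58.] [357. 301.]
tall_gauge_tab 0.93 [412. 408.  68.  70.] [627. 322.]
tall_gauge_tab 0.67 [440. 285.  61.  43.] [428. 178.]
tall_gauge_tab 0.63 [390. 333.  55.  56.] [565. 207.]
collar 0.74 [322. 230.  22.  28.] [503. -62.]
stand_foot 0.72 [323. 244.  70.  67.] [527. -26.]
wrench_grip 0.79 [488. 388.  75.  95.] [519. 361.]
bearing_c 0.79 [266. 308.  33.  21.] [696.  51.]
plug_box_c 0.72 [217. 165.  24.  33.] [ 563. -409.]
puck_center 0.96 [271. 167.  24.  20.] [ 464. -326.]
```

View pics/top1.png

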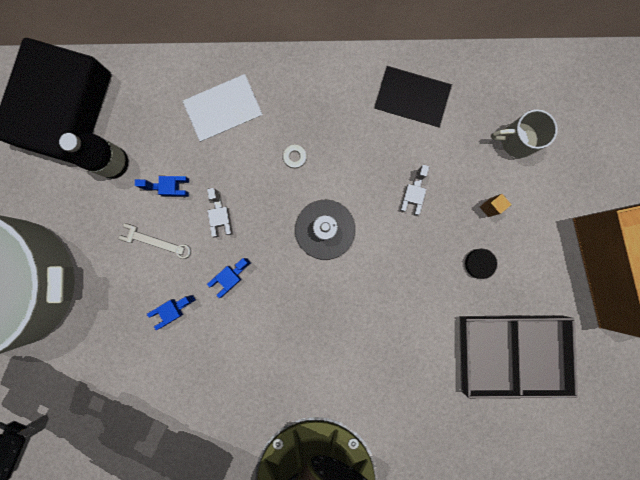

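View pics/scene1.png

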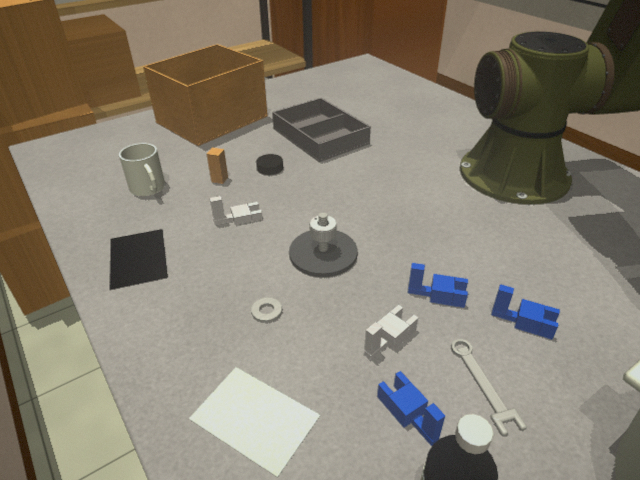

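Candidates in the top view: grey gauge left (219,212), grey gauge right (414,190), and blue look-alikes at (170,185), (230,278) and (170,312). The blue ones are excluded. Between the two grey ones the left looks taller, so I'll check that in a close crop and measure it.

```bash
python3 - <<'E'
from h import *
c=imaging.camera("scene")
a=cv2.resize(c["img"][290:370,350:430],None,fx=5,fy=5,interpolation=cv2.INTER_CUBIC)
b=cv2.resize(c["img"][180:240,200:280],None,fx=5,fy=5,interpolation=cv2.INTER_CUBIC)
b=cv2.copyMakeBorder(b,0,100,0,0,cv2.BORDER_CONSTANT)
cv2.imwrite("pics/cmp.png",np.hstack([a,b])[...,::-1])
t=imaging.camera("top")
for z,px in [(60,(212,193)),(30,(219,215)),(30,(215,236)),(30,(229,234))]: print(atz(t,px,z))
for z,px in [(60,(424,169)),(20,(414,190))]: print(atz(t,px,z))
c2=proj(t,[530,-22,80]);print(atz(t,(324.5,227),80),atz(t,(325,230),12))
E
```

```text
[600.91447495 208.21344952  60.        ]
[558.13806561 200.07439125  30.        ]
[513.65714677 208.39004453  30.        ]
[517.63970432 178.74106952  30.        ]
[ 646.43585834 -228.80375327   60.        ]
[ 608.94425346 -214.97013182   20.        ]
[527.24267208 -23.1056447   80.        ] [525.50926913 -24.25144175  12.        ]
```

View pics/cmp.png

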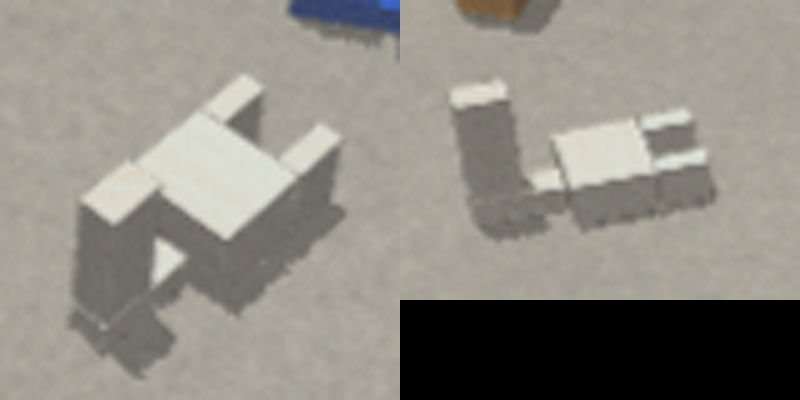

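Left crop: the block is about half the tab's height (30/60). Right crop: about a third (20/60). So the tall gauge is the left one, top-view pixel (219,212), tab near (600,208), yaw about -170°. I'll move above it for a close look.

{"fn": "arm_command", "kwargs": {
  "steps": [
    [1,-60,-16,0,-8],
    [1,-120,-32,0,-16],
    [1,-180,-48,0,-24],
    [1,-240,-64,0,-32],
    [1,-300,-80,0,-32],
    [1,-355,-96,0,-32],
    [1,-415,-112,0,-32],
    [1,-475,-128,0,-32],
    [1,-475,-128,0,-32],
    [1,-475,-128,0,-32],
    [1,-475,-128,0,-32],
    [1,-475,-128,0,-32]
  ],
  "force": 40
}}

```text
clock: 2.6
eef_pos: [599.8, 208.9, 224.8]
eef_rot: [3.142, 0.0, -2.974]
wrist_force: [0.3, -0.1, -0.1]
finger_gap: 93.8
finger_force: 0.0
```

```bash
python3 - <<'E'
from h import *
s=monitor.read_state();print(s["clock"],s["eef_pos"],s["eef_rot"],s["joints"])
c=imaging.camera("wrist");save(c,"w1")
V=np.array(c["view"]);print(-V[:3,:3].T@V[:3,3])
for d in trace(c,"tall_gauge")[:3]: print(d["p"],d["rect"])
for d in find_in(c,"tall_gauge_tab")[:3]: print(d)
print(proj(c,[600,208,60]))
E
```

```text
2.6 [599.76544516 208.94939035 224.84274252] [ 3.14151226e+00  4.45540989e-04 -2.97445712e+00] [ 2.77564501e-01  4.92312474e-01  1.25430627e+00  3.12864480e-05
  1.39452222e+00 -1.46037285e+00]
[522.51874191 196.44979524 384.85499316]
0.97 [435.4, 265.6, 122.5, 61.1]
0.96 [321.1, 182.7, 46.9, 121.8]
0.58 [315.9, 31.5, 127.8, 57.4]
{'rect': [316.2, 28.8, 123.3, 56.1], 'p': 0.94}
{'rect': [437.6, 262.8, 125.0, 61.7], 'p': 0.91}
{'rect': [320.6, 184.3, 50.9, 121.6], 'p': 0.68}
[316.99173664 229.40354341]
```

View pics/w1.png

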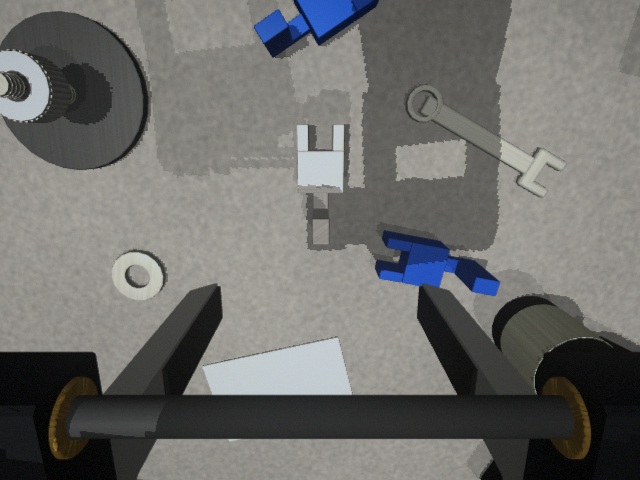

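The wrist view shows the tall gauge upright in the image: tab top near (320,231), block (298–344, 150–188). A blue fork tip at (378,270) is close to the right finger, so I'll descend with the gripper part closed.

```bash
python3 - <<'E'
from h import *
c=imaging.camera("wrist");save(c,"w2",(280,110,80,150),4)
print(atz(c,(320,231),60),atz(c,(321,170),30),atz(c,(320.5,125),30))
t=imaging.camera("top")
for n,cc in(("wrist",c),("top",t)):
  for d in trace(cc,"tall_gauge")[:3]:
    m=d["region"].astype(np.uint8); ys,xs=np.nonzero(m)
    print(n,d["p"],d["rect"],cv2.fitLine(np.column_stack([xs,ys]).astype(np.float32),cv2.DIST_L2,0,.01,.01).ravel())
for p in("collar","stand_foot"):
  for n,cc in(("wrist",c),("top",t)):
    print(p,n,[ (round(d["p"],2),d["rect"]) for d in find_in(cc,p)[:2]])
E
```

```text
[601.15555378 210.19505103  60.        ] [554.67569229 203.29507022  30.        ] [517.91651449 196.62699434  30.        ]
wrist 0.82 [436.8, 262.4, 124.6, 61.1] [9.6571851e-01 2.5959161e-01 4.3192712e+02 2.6393610e+02]
wrist 0.75 [320.2, 181.7, 46.5, 118.9] [ 1.3982393e-02 -9.9990225e-01  3.2108704e+02  1.7573915e+02]
wrist 0.72 [318.2, 28.5, 128.6, 57.0] [ 9.5939761e-01 -2.8205708e-01  3.1115607e+02  2.1368843e+01]
top 0.94 [223.1, 212.6, 23.2, 48.2] [  0.21905586   0.9757123  218.82307    214.45769   ]
top 0.94 [235.9, 275.4, 37.3, 34.8] [  0.650568  -0.759448 231.49251  275.3544  ]
collar wrist [(0.71, [138.7, 277.0, 52.5, 48.2]), (0.55, [38.1, 88.0, 72.3, 75.7])]
collar top [(0.59, [326.0, 226.9, 26.4, 26.9])]
stand_foot wrist [(0.78, [74.6, 89.8, 149.2, 158.7]), (0.46, [487.6, 139.9, 163.1, 113.9])]
stand_foot top [(0.95, [326.4, 230.9, 65.0, 63.9])]
```

View pics/w2.png

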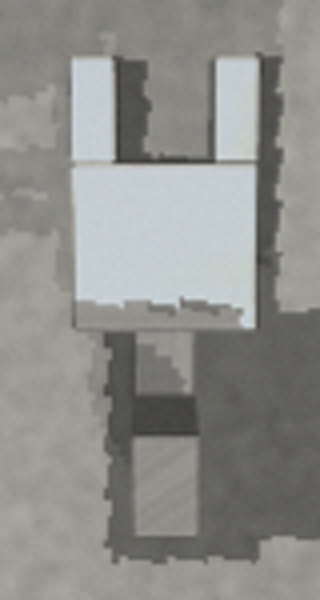

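{"fn": "arm_command", "kwargs": {
  "steps": [
    [0.5,-2,2,0,0],
    [0.5,-2,2,0,0],
    [0.5,-2,2,40,0],
    [0.5,-2,2,80,0],
    [0.5,-2,2,120,0],
    [0.5,-2,2,160,0],
    [0.5,-2,2,179,0],
    [0.5,-2,2,179,0],
    [0.5,-2,2,179,0],
    [0,-2,2,179,0],
    [0,-2,2,179,0],
    [0,-2,2,179,0],
    [0,-2,2,179,0],
    [0,-2,2,179,0],
    [0,-2,2,179,0]
  ],
  "force": 40
}}

```text
clock: 5.03
eef_pos: [602.0, 210.3, 45.6]
eef_rot: [3.142, 0.0, -2.976]
wrist_force: [-0.6, -1.0, 3.0]
finger_gap: 14.1
finger_force: 40.0
```

{"fn": "arm_command", "kwargs": {
  "steps": [
    [0,0,0,-30,0],
    [0,0,0,-50,0],
    [0,-5,-45,-50,0],
    [0,-10,-90,-50,0],
    [0,-15,-140,-50,0],
    [0,-20,-190,-50,0],
    [0,-20,-218,-50,0],
    [0,-20,-218,-50,0],
    [0,-20,-218,-50,0]
  ]
}}

```text
clock: 6.15
eef_pos: [657.5, -0.7, 95.4]
eef_rot: [3.141, -0.0, -2.976]
wrist_force: [-0.2, 0.3, -2.4]
finger_gap: 13.6
finger_force: 40.0
```

```bash
python3 - <<'E'
from h import *
s=monitor.read_state();print(s["clock"],s["eef_pos"],s["eef_rot"],s["joints"],s["wrist_force"])
c=imaging.camera("wrist");save(c,"w3")
for p in("collar","stand_foot"):
  print(p,[(round(d["p"],2),d["rect"]) for d in find_in(c,p)[:2]])
print(proj(c,[526.5,-23.5,12]),proj(c,[526.5,-23.5,80]),proj(c,[526.5,-23.5,93]))
E
```

```text
6.15 [ 6.57501655e+02 -6.56223789e-01  9.53722841e+01] [ 3.14135692e+00 -2.46563328e-04 -2.97557686e+00] [-5.67593194e-02  6.57517146e-01  1.30827900e+00  1.90043541e-04
  1.17608907e+00 -1.79364451e+00] [-0.23699666  0.29449155 -2.36522808]
collar [(0.93, [318.1, 35.8, 121.5, 65.7])]
stand_foot [(0.95, [315.6, 76.2, 242.6, 152.2])]
[316.24548407  26.12103348] [315.17331867 -18.47798557] [314.85544288 -31.70071106]
```

View pics/w3.png

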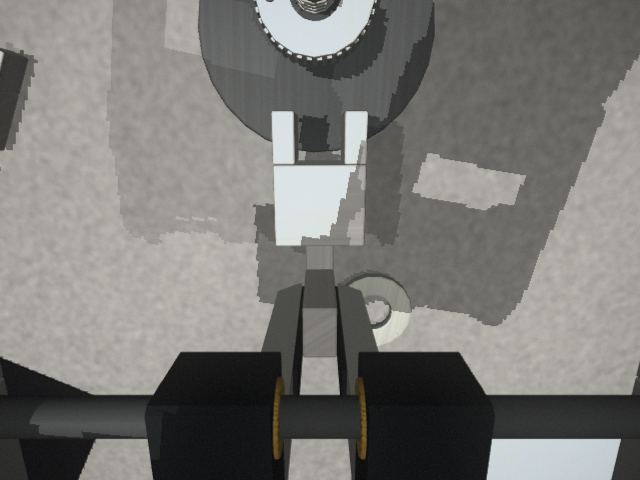

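Wrist view: gauge held square, fork tips at (320,112), collar centre column 317, foot's near edge about (320,152). Lateral error is about 1.2 mm. Now the distance along x.

```bash
python3 - <<'E'
from h import *
c=imaging.camera("wrist")
gx=np.array([np.cos(-2.976),np.sin(-2.976)]);gy=np.array([-gx[1],gx[0]])
s=monitor.read_state();T=s["eef_pos"][:2]
f=lambda p:(np.round((p[:2]-T)@gx,1),np.round((p[:2]-T)@gy,1))
print("foot edge",f(atz(c,(317,152),12)),f(atz(c,(198,25),12)),f(atz(c,(436,25),12)))
print("collar edge top z82/86",f(atz(c,(317,53),80)),f(atz(c,(317,53),84)))
print("fork tips",f(atz(c,(319.5,111.5),80.4)),"block back",f(atz(c,(320,245),80.4)))
g=cv2.cvtColor(c["img"],cv2.COLOR_RGB2GRAY)
print(g[40:160,322])
# foot ellipse fit: predicted rows for candidate distances
for X in(132,133,134,135):
  P=T+gx*X;print(X,[np.round(proj(c,[*(P+q),12])) for q in(gx*-65,gy*65,-gy*65)])
t=imaging.camera("top");sc=imaging.camera("scene")
for n,cc in(("top",t),("scene",sc)):
  for p in("stand_foot","collar"): print(n,p,[(round(d["p"],2),d["rect"]) for d in find_in(cc,p)[:1]])
  for P in([526,-23,12],[526,-23,67]):print(proj(cc,P))
E
```

```text
foot edge (np.float64(66.3), np.float64(0.5)) (np.float64(133.4), np.float64(65.1)) (np.float64(133.7), np.float64(-64.0))
collar edge top z82/86 (np.float64(108.1), np.float64(0.2)) (np.float64(107.4), np.float64(0.2))
fork tips (np.float64(85.9), np.float64(-0.8)) block back (np.float64(28.8), np.float64(-1.2))
[218 221 221 220 220 219 219 220 221 222 220 222 220 221 207 107  63  60
  62  60  55  57  56  60  59  54  48  48  52  51  50  52  50  50  51  53
  49  77  86  88  86  88  87  87  89  90  87  88  90  91  88  87  87  88
  88  87  89  89  90  88  88  87  90  87  88  89  89  86  90  88  90  88
  89  91  89  89  90  86  56  50  52  51  54  52  52  51  53  51  50  54
  51  53  50  55  56  50  53  53  54  54  55  52  56  57  53  53  56  56
  54  53  46  77  98  98  98 101 100  99  99  96]
132 [array([318., 151.]), array([198.,  28.]), array([438.,  28.])]
133 [array([318., 149.]), array([198.,  26.]), array([438.,  26.])]
134 [array([318., 147.]), array([198.,  24.]), array([438.,  24.])]
135 [array([318., 146.]), array([198.,  22.]), array([438.,  22.])]
top stand_foot [(0.54, [351.4, 228.1, 9.9, 38.7])]
top collar []
[324.4150173  229.77685015]
[324.44506209 228.05384978]
scene stand_foot [(0.59, [326.6, 244.4, 68.6, 67.0])]
scene collar [(0.86, [323.0, 229.1, 24.7, 30.6])]
[324.4686006 248.3452488]
[324.32977359 225.31289416]
```

{"fn": "arm_command", "kwargs": {
  "steps": [
    [0,0,-1.3,15,0],
    [0,0,-1.3,30,0],
    [0,0,-1.3,35,0],
    [0,0,-1.3,35,0],
    [0,10,-1.3,35,0],
    [0,20,-1.3,35,0],
    [0,27,-1.3,35,0],
    [0,34,-1.3,35,0],
    [0,40,-1.3,35,0],
    [0,44,-1.3,35,0],
    [0,48,-1.3,35,0],
    [0,52,-1.3,35,0],
    [0,55,-1.3,35,0],
    [0,55,-1.3,35,0]
  ]
}}

```text
clock: 8.4
eef_pos: [603.6, -11.8, 60.5]
eef_rot: [-3.142, 0.0, -2.976]
wrist_force: [-0.4, 0.2, -2.4]
finger_gap: 13.7
finger_force: 40.0
```

```bash
python3 - <<'E'
from h import *
s=monitor.read_state();print(s["clock"],s["eef_pos"],s["wrist_force"],s["moment"])
c=imaging.camera("wrist");save(c,"w4",(160,120,320,300),2)
gx=np.array([np.cos(-2.976),np.sin(-2.976)]);P=s["eef_pos"][:2]+gx*76.5
print([proj(c,[*(s["eef_pos"][:2]+gx*X),93]) for X in (73,76.5)])
E
```

```text
8.4 [603.56131    -11.78019188  60.50889864] [-0.38747517  0.20431112 -2.3767799 ] [ 0.01820638 -0.04371541 -0.00939483]
[array([317.03059604, 148.60875458]), array([317.02140772, 136.80617561])]
```

View pics/w4.png

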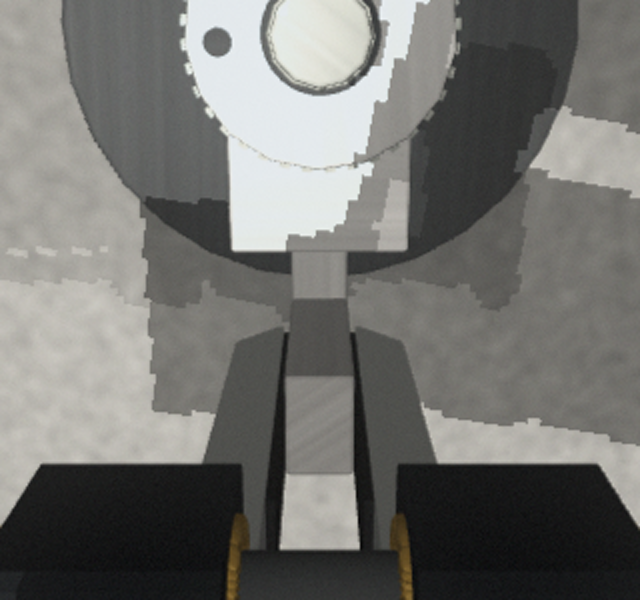

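The post top is at full-image (320,137), 3.3 mm short of home. The block is laterally aligned (column 319.8). Moving the rest and lowering.

{"fn": "arm_command", "kwargs": {
  "steps": [
    [0,1.5,0,0,0],
    [0,3,0,0,0],
    [0,3,0,0,0],
    [0,3,0,1,0],
    [0,3,0,2,0],
    [0,3,0,2.6,0],
    [0,3,0,2.8,0],
    [0,3,0,2.8,0]
  ]
}}

```text
clock: 9.45
eef_pos: [600.7, -12.2, 57.6]
eef_rot: [-3.142, -0.0, -2.976]
wrist_force: [0.3, 0.0, -2.0]
finger_gap: 13.7
finger_force: 40.0
```

{"fn": "arm_command", "kwargs": {
  "steps": [
    [0,0,0,0.3,0],
    [0,0,0,0.3,0],
    [0.35,0,0,0.3,0],
    [0.35,0,0,0.3,0],
    [0.35,0,0,0.3,0],
    [0.35,0,0,0.3,0],
    [0.35,0,0,0.3,0]
  ]
}}

```text
clock: 10.32
eef_pos: [600.7, -12.2, 57.3]
eef_rot: [-3.142, 0.0, -2.976]
wrist_force: [0.3, -0.1, -0.6]
finger_gap: 32.9
finger_force: 0.0
```

```bash
python3 - <<'E'
from h import *
s=monitor.read_state();print(s["clock"],s["eef_pos"],s["wrist_force"],s["finger_gap"],s["joints"])
c=imaging.camera("wrist");save(c,"w5",(160,120,320,300),2)
sc=imaging.camera("scene");save(sc,"s2",(260,190,140,110),5)
gx=np.array([np.cos(-2.976),np.sin(-2.976)])
print(proj(c,[*(s["eef_pos"][:2]+gx*73),93]))
E
```

```text
10.325 [600.68588656 -12.24753191  57.33656174] [ 0.28866    -0.0506177  -0.58464206] 32.93619040594351 [-8.13351907e-02  5.91078659e-01  1.51779660e+00 -1.84754423e-05
  1.03271127e+00 -1.81779192e+00]
[317.00968689 148.96583034]
```

View pics/s2.png

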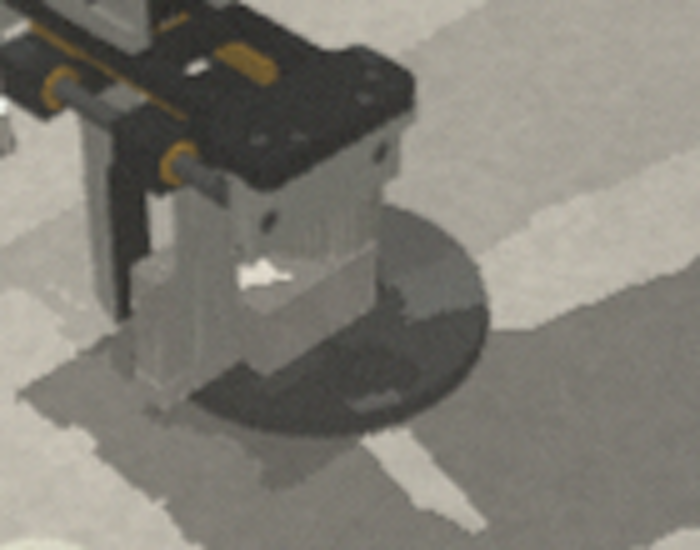

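View pics/w5.png

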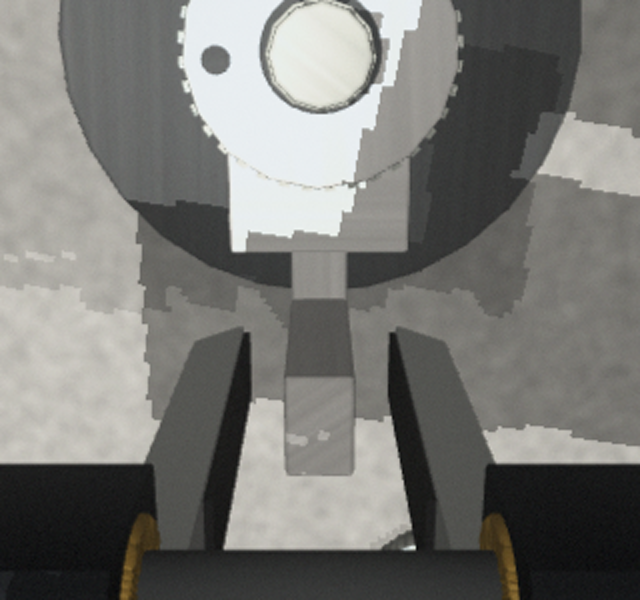

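Gauge is home: post top at full-image (320,147.5) against 149 predicted, flat and released. Estimating the collar height while lifting off and going above the post.

```bash
python3 - <<'E'
from h import *
c=imaging.camera("wrist");V=np.array(c["view"]);K=c["mtx"];o=-V[:3,:3].T@V[:3,3]
f=K[0][0];print(f,o,[o[2]-f*48/w for w in(138,140,142)],o[2]-f*17/56.5)
g=cv2.cvtColor(c["img"],cv2.COLOR_RGB2GRAY)
s=monitor.read_state();gx=np.array([np.cos(-2.976),np.sin(-2.976)])
for z in(72,75,78,82):
  P=s["eef_pos"][:2]+gx*73.4; print(z,[np.round(proj(c,[*(P+q*24),z])) for q in(-gx,np.array([-gx[1],gx[0]]),np.array([gx[1],-gx[0]]))])
sc=imaging.camera("scene")
E
```

```text
404.6674870232362 [523.48620484 -24.58495431 217.38527361] [np.float64(76.63136507744593), np.float64(78.64213519930053), np.float64(80.5962639092719)] 95.62691467992182
72 [array([317., 213.]), array([249., 145.]), array([386., 145.])]
75 [array([317., 215.]), array([247., 146.]), array([387., 146.])]
78 [array([317., 216.]), array([246., 146.]), array([389., 146.])]
82 [array([317., 219.]), array([243., 146.]), array([391., 146.])]
```

{"fn": "arm_command", "kwargs": {
  "steps": [
    [0.35,0,0,-25,0],
    [0.35,0,0,-55,0],
    [0.7,0,0,-80,0],
    [0.7,20,0,-80,-8],
    [0.7,45,0,-80,-16],
    [0.7,65,0,-80,-24],
    [0.7,73.4,0,-80,-32],
    [0.7,73.4,0,-80,-32],
    [0.7,73.4,0,-80,-32],
    [0.7,73.4,0,-80,-32]
  ]
}}

```text
clock: 11.78
eef_pos: [528.6, -24.3, 137.2]
eef_rot: [3.142, -0.0, -2.419]
wrist_force: [0.3, -0.2, 0.4]
finger_gap: 65.6
finger_force: 0.0
```

```bash
python3 - <<'E'
from h import *
s=monitor.read_state();print(s["clock"],s["eef_pos"],s["eef_rot"],s["joints"],s["wrist_force"],s["moment"],s["finger_gap"])
c=imaging.camera("scene")
for z in (48,49,52,55,58): print(z,np.round(proj(c,[*s["eef_pos"][:2],z]),1),np.round(proj(c,[*s["eef_pos"][:2],z+26]),1))
print(find_in(c,"collar")[:2]);save(c,"s3",(280,190,100,100),6)
E
```

```text
11.775 [528.56204044 -24.26812342 137.23751066] [ 3.14151889e+00 -3.61158015e-05 -2.41906964e+00] [-1.15118880e-01  3.43520560e-01  1.67797210e+00  2.50219642e-05
  1.12017897e+00 -2.40844912e+00] [ 0.30403729 -0.19918132  0.38385628] [0.05072884 0.00482719 0.02470655] 65.55987640422242
48 [322.8 233.6] [322.8 222.4]
49 [322.8 233.2] [322.7 222. ]
52 [322.8 231.9] [322.7 220.6]
55 [322.8 230.6] [322.7 219.3]
58 [322.8 229.4] [322.7 218. ]
[{'rect': [322.1, 229.1, 23.6, 30.3], 'p': 0.61}]
```

View pics/s3.png

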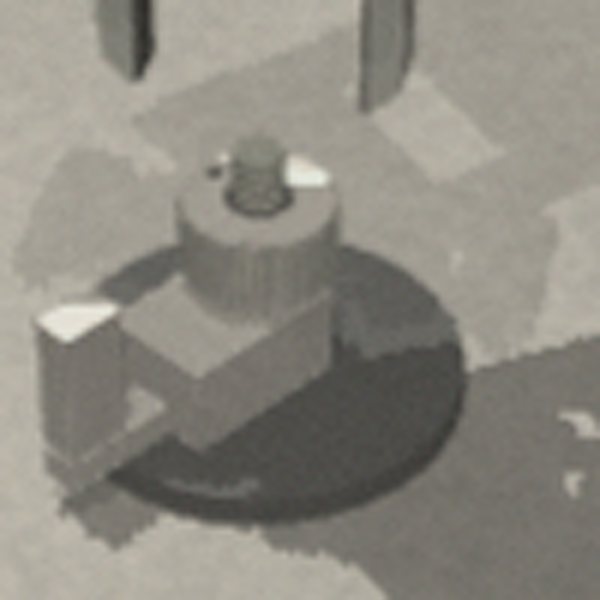

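Scene view: gauge sits flat, fork around post, collar clear above it; fingers straddle the collar. Descending to grip the upper part of the collar.

{"fn": "arm_command", "kwargs": {
  "steps": [
    [0.7,0,0,30,0],
    [0.7,0,0,55,0],
    [0.7,0,0,63,0],
    [0.7,0,0,63,0],
    [0,0,0,63,0],
    [0,0,0,63,0],
    [0,0,0,63,0],
    [0,0,0,63,0],
    [0,0,0,63,0]
  ],
  "force": 12
}}

```text
clock: 13.0
eef_pos: [528.3, -24.0, 75.1]
eef_rot: [3.141, 0.001, -2.417]
wrist_force: [-3.5, 3.8, 5.8]
finger_gap: 47.3
finger_force: 12.0
```

```bash
python3 - <<'E'
from h import *
s=monitor.read_state();print(s["clock"],s["eef_pos"],s["wrist_force"],s["moment"],s["finger_gap"],s["finger_force"])
E
```

```text
13.0 [528.32957547 -23.98188188  75.07797951] [-3.53634625  3.75826641  5.8020542 ] [0.71472153 0.66565734 0.04560141] 47.32030658132479 12.001818269491196
```

{"fn": "arm_command", "kwargs": {
  "steps": [
    [0,0,0.4,-0.9,0],
    [0,0,0.4,-0.9,0],
    [0,0,0.4,-0.3,10],
    [0,0,0.4,0.2,20],
    [0,0,0.4,0.8,30],
    [0,0,0.4,1.3,40],
    [0,0,0.4,1.9,50],
    [0,0,0.4,2.4,60],
    [0,0,0.4,2.4,60]
  ]
}}

```text
clock: 14.12
eef_pos: [528.3, -24.3, 71.9]
eef_rot: [-3.141, 0.001, 2.82]
wrist_force: [4.3, -2.2, -6.3]
finger_gap: 47.9
finger_force: 12.0
```

```bash
cat > r.py <<'E'
from h import *
def rd():
    s=monitor.read_state();return np.r_[s["wrist_force"],s["moment"]]
L=[]
for _ in range(4):
    L.append(rd());imaging.camera("wrist")
s=monitor.read_state();print(round(s["clock"],2),np.round(s["eef_pos"],2),np.round(s["eef_rot"],3),"j6",round(s["joints"][5],3),np.round(np.mean(L,0),3),"sd",np.round(np.std(L,0),3),s["finger_gap"],s["finger_force"])
E
python3 r.py
```

```text
14.32 [528.23 -24.33  71.93] [-3.141e+00  1.000e-03  2.823e+00] j6 -1.367 [ 4.566 -2.576 -6.299 -0.613 -0.827 -0.059] sd [0.385 0.241 0.166 0.042 0.044 0.018] 47.587391728608345 11.996840983629227
```

{"fn": "arm_command", "kwargs": {
  "steps": [
    [0,-0.25,0,0.6,0],
    [0,-0.25,0,1.1,10],
    [0,-0.25,0,1.7,20],
    [0,-0.25,0,2.3,30],
    [0,-0.25,0,2.8,40],
    [0,-0.25,0,2.8,40]
  ]
}}

```text
clock: 15.08
eef_pos: [528.1, -24.5, 69.5]
eef_rot: [-3.141, 0.0, 2.121]
wrist_force: [-0.4, -5.6, 2.7]
finger_gap: 47.2
finger_force: 12.0
```

```bash
python3 r.py
```

```text
15.28 [528.17 -24.56  69.59] [-3.141  0.     2.123] j6 -0.667 [-1.428 -5.023  2.416 -1.011  0.327 -0.074] sd [0.681 0.537 0.779 0.021 0.025 0.03 ] 47.63338187807879 11.999916136264801
```

{"fn": "arm_command", "kwargs": {
  "steps": [
    [0,0,0,0.2,4],
    [0,0,0,0.4,8],
    [0,0,0,0.4,8]
  ]
}}

```text
clock: 15.65
eef_pos: [528.1, -24.6, 69.1]
eef_rot: [-3.141, 0.0, 1.983]
wrist_force: [-2.2, -5.5, 2.8]
finger_gap: 47.5
finger_force: 12.0
```

```bash
python3 r.py
```

```text
15.85 [528.12 -24.59  69.16] [-3.141e+00  1.000e-03  1.984e+00] j6 -0.528 [-1.283 -5.359  2.336 -1.025  0.361 -0.041] sd [0.536 0.327 0.375 0.033 0.05  0.016] 47.43457722205833 11.999904960393906
```

{"fn": "arm_command", "kwargs": {
  "steps": [
    [0,0,0,0.2,4],
    [0,0,0,0.4,8],
    [0,0,0,0.4,8]
  ]
}}

```text
clock: 16.23
eef_pos: [528.0, -24.6, 68.8]
eef_rot: [-3.141, 0.001, 1.843]
wrist_force: [-2.7, -6.4, 3.6]
finger_gap: 47.8
finger_force: 12.0
```

```bash
python3 r.py
```

```text
16.43 [528.05 -24.62  68.8 ] [-3.141e+00  1.000e-03  1.844e+00] j6 -0.388 [-2.754 -5.766  3.317 -1.099  0.571 -0.136] sd [0.57  0.434 0.329 0.008 0.01  0.031] 47.49957739333004 12.000850439071655
```

```bash
sed -i 's/s\["moment"\]\]/s["moment"],s["effort"][5],s["joints"][5]]/' r.py; sed -i 's/range(4)/range(6)/' r.py; python3 r.py
```

```text
16.73 [528.05 -24.6   68.79] [-3.141  0.     1.844] j6 -0.388 [-2.557 -5.122  3.724 -1.076  0.543 -0.139 -0.136 -0.388] sd [0.306 0.373 0.422 0.034 0.024 0.036 0.    0.   ] 47.66320208483277 12.00086697936058
```

{"fn": "arm_command", "kwargs": {
  "steps": [
    [0,0,0,0.2,3],
    [0,0,0,0.2,3]
  ]
}}

```text
clock: 16.98
eef_pos: [528.0, -24.6, 68.8]
eef_rot: [-3.141, 0.001, 1.791]
wrist_force: [-3.9, -5.5, 5.8]
finger_gap: 47.8
finger_force: 12.0
```

```bash
python3 r.py
```

```text
17.27 [528.03 -24.61  68.77] [-3.141e+00  1.000e-03  1.792e+00] j6 -0.336 [-4.079 -5.393  5.849 -1.02   0.754  0.117  0.215 -0.336] sd [0.454 0.256 0.296 0.043 0.025 0.025 0.167 0.   ] 47.495941824763534 12.003280967473984
```

```bash
python3 - <<'E'
from h import *
for _ in range(6):
    s=monitor.read_state();print(s["clock"],np.round(s["effort"][5],3),np.round(s["moment"][2],3),np.round(s["joints"][5],4),np.round(s["wrist_force"],1),np.round(s["qd"][5],4));imaging.camera("wrist")
E
```

```text
17.275 0.111 0.17 -0.336 [-3.7 -5.9  5.9] 0.0
17.325 0.111 0.095 -0.336 [-3.7 -5.3  5.8] 0.0006
17.375 0.111 0.065 -0.336 [-4.2 -4.8  5.8] -0.0007
17.425 0.111 0.168 -0.336 [-4.3 -5.4  5.6] 0.0002
17.475 0.111 0.133 -0.336 [-4.4 -6.1  5.8] 0.001
17.525 0.111 0.091 -0.336 [-3.8 -5.5  6. ] -0.0016
```

{"fn": "arm_command", "kwargs": {
  "steps": [
    [0,0,0,-0.2,-1],
    [0,0,0,-0.4,-2],
    [0,0,0,-0.4,-2]
  ]
}}

```text
clock: 17.95
eef_pos: [528.0, -24.6, 68.8]
eef_rot: [-3.141, 0.001, 1.827]
wrist_force: [-1.1, -5.6, 1.1]
finger_gap: 47.5
finger_force: 12.0
```

```bash
python3 r.py
```

```text
18.25 [528.03 -24.63  68.81] [-3.141e+00  1.000e-03  1.827e+00] j6 -0.371 [-1.468 -5.456  0.818 -1.13   0.328 -0.034 -0.077 -0.371] sd [0.423 0.348 0.472 0.018 0.022 0.026 0.057 0.   ] 47.67123881287249 12.000086456537247
```

{"fn": "arm_command", "kwargs": {
  "steps": [
    [0,0,0,0,-1],
    [0,0,0,-0.1,-2],
    [0,0,0,-0.1,-2]
  ]
}}

```text
clock: 18.62
eef_pos: [528.0, -24.6, 68.8]
eef_rot: [-3.141, 0.0, 1.862]
wrist_force: [-0.9, -6.1, 0.5]
finger_gap: 47.8
finger_force: 12.0
```

```bash
python3 r.py
```

```text
18.93 [528.02 -24.61  68.82] [-3.141e+00  1.000e-03  1.862e+00] j6 -0.406 [-0.834 -5.671  0.172 -1.115  0.213  0.019 -0.021 -0.406] sd [0.421 0.617 0.475 0.035 0.013 0.026 0.057 0.   ] 47.66456438072255 11.999195516109467
```

```bash
cat > q.py <<'E'
from h import *
for _ in range(3):
    s=monitor.read_state();print(round(s["clock"],3),"eff",np.round(s["effort"][5],3),"mz",np.round(s["moment"][2],3),"j6",np.round(s["joints"][5],4),"qd",np.round(s["qd"][5],4),np.round(s["wrist_force"],1));imaging.camera("wrist")
E
echo
```

{"fn": "arm_command", "kwargs": {
  "steps": [
    [0,0,0,0,-1],
    [0,0,0,-0.1,-2],
    [0,0,0,-0.1,-3],
    [0,0,0,-0.2,-4]
  ]
}}

```text
clock: 19.42
eef_pos: [528.0, -24.6, 69.0]
eef_rot: [-3.141, 0.0, 1.932]
wrist_force: [-0.4, -5.5, -0.4]
finger_gap: 47.7
finger_force: 12.0
```

```bash
python3 q.py
```

```text
19.425 eff 0.243 mz -0.041 j6 -0.476 qd -0.1387 [-0.4 -5.5 -0.4]
19.475 eff 0.136 mz 0.016 j6 -0.4769 qd 0.0231 [-0.6 -5.8 -1.6]
19.525 eff -0.237 mz -0.017 j6 -0.476 qd 0.0123 [-1.3 -5.6 -0.7]
```

{"fn": "arm_command", "kwargs": {
  "steps": [
    [0,0,0,0,1],
    [0,0,0,0.1,2],
    [0,0,0,0.1,3],
    [0,0,0,0.2,4]
  ]
}}

```text
clock: 20.08
eef_pos: [528.0, -24.6, 68.8]
eef_rot: [-3.141, 0.001, 1.861]
wrist_force: [-1.3, -5.7, 1.1]
finger_gap: 47.7
finger_force: 12.0
```

```bash
python3 q.py
```

```text
20.075 eff -0.197 mz 0.08 j6 -0.4052 qd 0.1376 [-1.3 -5.7  1.1]
20.125 eff -0.096 mz 0.117 j6 -0.4043 qd -0.0232 [-0.9 -5.1 -0.6]
20.175 eff 0.259 mz 0.019 j6 -0.4052 qd -0.0115 [ 0.2 -5.  -0.1]
```

{"fn": "arm_command", "kwargs": {
  "steps": [
    [0,0,0,0,1],
    [0,0,0,0.1,2]
  ]
}}

```text
clock: 20.48
eef_pos: [528.0, -24.6, 68.8]
eef_rot: [-3.141, 0.001, 1.826]
wrist_force: [-3.1, -5.2, 2.0]
finger_gap: 47.6
finger_force: 12.0
```

```bash
python3 q.py
```

```text
20.475 eff -0.085 mz 0.23 j6 -0.3705 qd 0.139 [-3.1 -5.2  2. ]
20.525 eff 0.018 mz 0.218 j6 -0.3695 qd -0.0236 [-1.  -5.9  0.6]
20.575 eff 0.37 mz 0.132 j6 -0.3705 qd -0.0095 [-2.1 -6.   0.4]
```

{"fn": "arm_command", "kwargs": {
  "steps": [
    [0,0,0,-0.1,-2],
    [0,0,0,-0.2,-4],
    [0,0,0,-0.3,-6],
    [0,0,0,-0.4,-8],
    [0,0,0,-0.6,-10],
    [0,0,0,-0.7,-12],
    [0,0,0,-0.8,-14],
    [0,0,0,-0.7,-12],
    [0,0,0,-0.6,-11],
    [0,0,0,-0.6,-10]
  ]
}}

```text
clock: 21.88
eef_pos: [528.1, -24.6, 69.2]
eef_rot: [-3.141, 0.0, 2.001]
wrist_force: [0.6, -5.8, -1.9]
finger_gap: 47.6
finger_force: 12.0
```

```bash
sed -i 's/range(3)/range(2)/' q.py; python3 q.py
```

```text
21.875 eff -0.233 mz 0.063 j6 -0.5448 qd 0.1375 [ 0.6 -5.8 -1.9]
21.925 eff -0.136 mz 0.012 j6 -0.5439 qd -0.0227 [-0.3 -4.6 -2.3]
```

{"fn": "arm_command", "kwargs": {
  "steps": [
    [0,0,0,0,1],
    [0,0,0,0.1,2]
  ]
}}

```text
clock: 22.22
eef_pos: [528.0, -24.6, 69.1]
eef_rot: [-3.141, 0.0, 1.966]
wrist_force: [-0.1, -5.5, -1.0]
finger_gap: 47.7
finger_force: 12.0
```

```bash
python3 q.py
```

```text
22.225 eff -0.246 mz 0.085 j6 -0.5099 qd 0.14 [-0.1 -5.5 -1. ]
22.275 eff -0.139 mz 0.017 j6 -0.509 qd -0.0236 [ 0.4 -6.1 -1.6]
```

{"fn": "arm_command", "kwargs": {
  "steps": [
    [0,0,0,0,1],
    [0,0,0,0.1,2]
  ]
}}

```text
clock: 22.58
eef_pos: [528.1, -24.6, 69.0]
eef_rot: [-3.141, 0.0, 1.931]
wrist_force: [-0.1, -6.3, -0.9]
finger_gap: 48.0
finger_force: 12.0
```

```bash
python3 q.py
```

```text
22.575 eff -0.246 mz 0.095 j6 -0.475 qd 0.1373 [-0.1 -6.3 -0.9]
22.625 eff -0.138 mz 0.045 j6 -0.4741 qd -0.0224 [ 1.3 -5.4 -1.9]
```

{"fn": "arm_command", "kwargs": {
  "steps": [
    [0,0,0,0,1],
    [0,0,0,0.1,2]
  ]
}}

```text
clock: 22.92
eef_pos: [528.0, -24.6, 68.9]
eef_rot: [-3.141, 0.0, 1.896]
wrist_force: [-0.1, -6.2, -1.4]
finger_gap: 47.7
finger_force: 12.0
```

```bash
python3 q.py
```

```text
22.925 eff -0.245 mz 0.054 j6 -0.44 qd 0.1392 [-0.1 -6.2 -1.4]
22.975 eff -0.138 mz 0.051 j6 -0.4391 qd -0.0236 [ 0.6 -5.2 -1.9]
```

{"fn": "arm_command", "kwargs": {
  "steps": [
    [0,0,0,0,1],
    [0,0,0,0.1,2]
  ]
}}

```text
clock: 23.28
eef_pos: [528.0, -24.6, 68.8]
eef_rot: [-3.141, 0.001, 1.861]
wrist_force: [-0.2, -5.5, -0.6]
finger_gap: 47.5
finger_force: 12.0
```

```bash
python3 q.py
```

```text
23.275 eff -0.211 mz 0.09 j6 -0.4052 qd 0.1387 [-0.2 -5.5 -0.6]
23.325 eff -0.106 mz 0.068 j6 -0.4043 qd -0.024 [-0.5 -6.1 -1.6]
```

Free-turn effort is repeatable at -0.246. The last step rose by 0.035 N m, so the collar is just in contact (about 3–6 N). One more degree, then read.

{"fn": "arm_command", "kwargs": {
  "steps": [
    [0,0,0,0.1,1]
  ]
}}

```text
clock: 23.5
eef_pos: [528.0, -24.6, 68.8]
eef_rot: [-3.141, 0.001, 1.844]
wrist_force: [-1.9, -5.0, 0.9]
finger_gap: 47.5
finger_force: 12.0
```

```bash
python3 q.py; python3 r.py
```

```text
23.5 eff -0.285 mz 0.165 j6 -0.3881 qd 0.1439 [-1.9 -5.   0.9]
23.55 eff -0.086 mz 0.085 j6 -0.3869 qd -0.0231 [-0.5 -5.3 -0.7]
23.9 [528.03 -24.62  68.82] [-3.141e+00  1.000e-03  1.844e+00] j6 -0.388 [-0.701 -5.27  -0.705 -1.072  0.188  0.056  0.115 -0.388] sd [0.593 0.419 0.633 0.024 0.026 0.012 0.088 0.   ] 47.801394631781044 11.999231278896332
```

About 9 N: finger-tight. Release and rise.

{"fn": "arm_command", "kwargs": {
  "steps": [
    [0.62,0,0,0,0],
    [0.62,0,0,0,0],
    [0.62,0,0,0,0],
    [0.62,0,0,0,0],
    [0.62,0,0,-20,0],
    [0.62,0,0,-60,0],
    [0.62,0,0,-110,0],
    [0.62,0,0,-150,0],
    [0.62,0,0,-150,0],
    [0.62,0,0,-150,0],
    [0.62,0,0,-150,0]
  ]
}}

```text
clock: 25.28
eef_pos: [527.8, -24.1, 217.3]
eef_rot: [-3.14, -0.001, 1.841]
wrist_force: [-0.2, 0.2, -0.5]
finger_gap: 58.6
finger_force: 0.0
```

```bash
python3 - <<'E'
from h import *
s=monitor.read_state();print(s["clock"],s["eef_pos"],s["wrist_force"],s["finger_gap"])
c=imaging.camera("scene")
for t in("tall_gauge_tab","low_gauge_tab","collar","bearing_c","puck_center","plug_box_c","wrench_grip"):
  print(t,[(round(d["p"],2),d["rect"]) for d in find_in(c,t)[:5]])
# compare to the earlier crop in the gauge area
a=cv2.imread("pics/s3.png");b=cv2.resize(c["img"][190:290,280:380,::-1],(600,600),interpolation=cv2.INTER_CUBIC)
f=lambda m:cv2.cvtColor(m[290:460,20:340],cv2.COLOR_BGR2GRAY).astype(np.float32)
print("tab/block shift px*6",cv2.phaseCorrelate(f(a),f(b)))
E
```

```text
25.275 [527.84554517 -24.07275752 217.32191038] [-0.19464091  0.23586934 -0.51774699] 58.629195935032996
tall_gauge_tab [(0.89, [438.5, 283.5, 57.8, 43.3]), (0.89, [526.7, 313.9, 68.8, 57.2]), (0.59, [309.2, 256.1, 51.2, 34.0]), (0.55, [409.2, 410.6, 69.6, 73.1])]
low_gauge_tab [(0.59, [236.2, 212.3, 55.4, 30.2])]
collar [(0.6, [322.1, 232.2, 24.1, 27.0])]
bearing_c [(0.71, [267.0, 309.8, 32.2, 26.3])]
puck_center [(0.73, [271.5, 165.8, 25.7, 21.6])]
plug_box_c [(0.74, [218.3, 167.6, 20.7, 34.7]), (0.17, [322.9, 231.8, 22.2, 28.7])]
wrench_grip [(0.71, [487.6, 388.6, 76.4, 100.4]), (0.2, [329.2, 243.4, 61.6, 64.9])]
tab/block shift px*6 ((0.023570142923148296, 0.017967963173077806), 0.6810224413871765)
```

The gauge hasn't shifted, the bystanders are where they were, and the arm is clear. Handing in.

```bash
python3 -c "
from h import *
print(job.sign_off())"
```

```text
the job is handed in; nothing more can be done
None
```

The tall gauge is flat on the foot with its fork home around the post, nipped by the collar at about 9 N (estimated from joint torque). The gripper is released and clear, nothing else visibly moved, and the job is handed in at about 25 s; sign-off returned no verdict.

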